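Set the batch code on the trimming-room coder

ROBOT

A 6-joint arm with a two-finger parallel gripper is mounted at the origin on the work surface. World frame = base frame: x ahead of the robot, y to its left, z up, the work surface at z = 0. Lengths are in mm, angles in rad, forces in N, time in s.
With the tool pointing down it reaches from about 250 to 850 mm from the base axis. Payload 12.5 kg.
Tool frame: the origin (TCP) lies midway between the tips of the shut fingers; the grasp point (between the pads) lies 19 mm behind it (manip.tcp_to_grasp is the distance from the TCP to the grasp point, in mm); z points along the fingers, y is the direction in which the jaws open and shut (so a half turn about z gives the same grasp; the last joint's range is limited). The gripper opens to 93 mm and grips with 3 to 60 N. Pads are 15 mm wide; open, the fingers measure 128 mm over their backs; the gripper's body (75 mm by 188 mm) begins 65 mm behind the grasp point.
Start: joints at [1.188, 0.351, 1.652, -0, 1.139, -0.085], TCP at [161.348, 525.786, 218.633] pointing down, gripper open.
Joint ranges: [-2.75, 2.75], [-0.79, 2.1], [0.01, 2.65], [-1.57, 4.71], [0.07, 3.14], [-2.87, 2.87]. Speed limits (rad/s): [2.22, 2.22, 2.79, 3.14, 3.14, 3.14].

INTERFACE

Orientations are given as a unit quaternion [x, y, z, w].
In Python, from bench import manip, read_camera, camera_params, finish_job gives the robot as it stands.
- The arm moves only by the tool apply_moves, never from a script. Its argument "moves" is a list of rows, each an object with "slide": the shift along the tool's x, y, z in m, a list of three; "twist": the turn, a rotation vector about the tool's x, y, z in rad, a list of three; "jaw": the opening, from 0 (shut) to 1 (fully open). In form: [{"slide": [tx, ty, tz], "twist": [ax, ay, az], "jaw": jaw}, ...]. A call has 1 to 10 rows; each row shifts and turns the pose as measured when the row begins, along the tool's axes as they then stand; what a row does not reach is not made up. A row lasts 1/8 s, in which the tool goes at most 62.5 mm and 10.7 degrees, less where a joint would pass 70% of its speed; a pose out of reach is approached as far as the arm can. A call with a gripper value outside its range is refused whole. The fingers move at their own pace and stop on an object; the grip force is fixed at half the most. Time passes only in rows, so rows that do not move let the fingers close. It gives the time, the measured TCP pose, the force and the opening at its end, in the units of the state.
- manip.sense(): the state, without advancing time (a new reading comes with each control period).
- read_camera(name): name is "scene" or "top"; returns the picture (400x640x3 uint8, red, green, blue); there is no depth.
- camera_params(name): a dict with "mtx" (3x3 intrinsics, pixels), "cam_to_world" (4x4, takes a point from camera to world coordinates). Camera axes: x right, y up, looking along -z (the intrinsics and any distortion apply to the point x, -y, -z); pixel columns grow to the right and rows downward; lengths in mm; the calibration is good to about 2 mm. A picture is of the moment at which its call begins. camera_params takes no time and is no camera call.
- finish_job(): hands the job in, once; it reports no verdict.
The state is a dict: "time_s": time; "joint_positions": joint angles; "joint_velocities": joint speeds; "effort": joint torques, N m; "ee_pos": TCP position; "eef_rot": TCP orientation; "force": force on the tool from outside, world axes, zero at the start; "torque": the same for the moment, N m; "opening": opening from 0.0 (shut) to 1.0 (fully open).
Only numpy, scipy, OpenCV 4.12 (cv2) and the standard library are available. Lean on these libraries where they do the work, as an engineer would, in place of code of your own. Each camera call takes 0.05 s, during which the arm holds its last target. There are 200 camera calls.

TASK

Set the batch coder to 5-2-4: slide its clear guard fully back, then roll the three wheels until, from left to right as seen from the robot, the flats with five, two and four dots face straight up. Then slide the guard fully forward over the wheels again, and leave everything else on the bench where it stands.

Things in the scene. Friction and masses are not known exactly. Their poses are not given: they have to be found in the camera images.
- coder: Aluminium batch coder fixed to the table. Origin: on the table under the middle of the wheel row. x: from its front to its rear (roughly away from the robot), y: to its left, along the wheels' axle; yaw within 20 degrees. Housing x -65 to +200 mm, 190 mm wide, 58 mm high; 8 mm side walls at y +-92 mm rise to 110 mm. Dividers 4 mm thick between the wheels, at y +-28 mm, rise to 78 mm.
- axle_left (a point): Centre of the left wheel, on the axle: coder x 0, y +56 mm, 62 mm above the table. White six-sided drum 40 mm wide; flats 27 mm from the axle with 1 to 6 black dots as on dice, in counting order; at each corner a fin 5 mm thick reaches 46 mm from the axle (top 108 mm above the table). Roll it by pushing a fin to the rear or front with shut fingertips let down beside it.
- wheel_left (a joint): Angle of the left wheel, rad. 0: one-dot flat straight up; grows as the wheel's top rolls to the coder's rear; at (n-1) x pi/3 the n-dot flat is up; whole turns more or less show the same. With a flat straight up the nearest fins stand 30 degrees before and behind vertical. Turns endlessly both ways, no click stops, stiff (0.1 N m, about 2.5 N at a fin), stays where left.
- axle_middle (a point): Centre of the middle wheel, on the axle: coder x 0, y 0 mm, 62 mm above the table. White six-sided drum 40 mm wide; flats 27 mm from the axle with 1 to 6 black dots as on dice, in counting order; at each corner a fin 5 mm thick reaches 46 mm from the axle (top 108 mm above the table). Roll it by pushing a fin to the rear or front with shut fingertips let down beside it.
- wheel_middle (a joint): Angle of the middle wheel, rad. 0: one-dot flat straight up; grows as the wheel's top rolls to the coder's rear; at (n-1) x pi/3 the n-dot flat is up; whole turns more or less show the same. With a flat straight up the nearest fins stand 30 degrees before and behind vertical. Turns endlessly both ways, no click stops, stiff (0.1 N m, about 2.5 N at a fin), stays where left.
- axle_right (a point): Centre of the right wheel, on the axle: coder x 0, y -56 mm, 62 mm above the table. White six-sided drum 40 mm wide; flats 27 mm from the axle with 1 to 6 black dots as on dice, in counting order; at each corner a fin 5 mm thick reaches 46 mm from the axle (top 108 mm above the table). Roll it by pushing a fin to the rear or front with shut fingertips let down beside it.
- wheel_right (a joint): Angle of the right wheel, rad. 0: one-dot flat straight up; grows as the wheel's top rolls to the coder's rear; at (n-1) x pi/3 the n-dot flat is up; whole turns more or less show the same. With a flat straight up the nearest fins stand 30 degrees before and behind vertical. Turns endlessly both ways, no click stops, stiff (0.1 N m, about 2.5 N at a fin), stays where left.
- guard_grip (a point): Middle of the guard's handle: an upright black blade 120 mm long (coder y), 10 mm thick (x), from 116 to 146 mm above the table (this point 131 mm). The guard is a clear plate 100 mm deep, 190 mm wide, 112 to 116 mm above the table, sliding on the side walls. Fully forward, it spans 50 mm before to 50 mm behind the axle and the handle stands 40 mm before the axle.
- guard (a joint): Travel of the guard, m: 0 fully forward (covering the wheels), 0.125 fully back (wheels free), sliding along the coder's x. About 2 N of friction plus slight damping; it stays where it is left.
- spray: Bystander: white bottle, blue cap, 66 mm across, 170 mm high; stands to one side of the coder. Origin: centre of its underside.
- jar: Bystander: amber jar, 72 mm across, 120 mm high; stands to one side of the coder. Origin: centre of its underside.
- bowl: Bystander: steel bowl, 120 mm across, 55 mm high. Origin: centre of its underside.
- snips: Bystander: trimming snips with orange handles, 160 mm long, 14 mm high, lying in front of the coder. Origin: the pivot, at table height.
- tagroll: Bystander: roll of paper tags, 90 mm across, 35 mm high. Origin: centre of its underside.

How it is judged:
By the outcome, as a careful person would: the job done as asked, in the order asked, and still so for the second after the job is handed in, with the robot touching nothing.
It also fails if it takes over 72 s, if anything falls off the work surface, if the arm or the gripper's body presses on something with over 40 N, if the wrist force passes 120 N, or if a joint passes its speed limit or range.

## Working session

There is one attempt and no reset: what is moved stays moved. The work goes in short steps, Python scripts to look and compute and a tool call to move; the robot and the scene stay as the last step left them, time stands still between calls to the robot, and variables do not carry over. Pictures are saved under pics/ and viewed, about 8 in all and at most 12, crops included, and the job is handed in when it is done.

Besides the shell and the picture viewer there is one more tool, called after "Request:" by a JSON object that holds its "name" and its "arguments". apply_moves: Moves the arm, as the interface text tells. Its arguments: {"type":"object","properties":{"moves":{"type":"array","items":{"type":"object","properties":{"slide":{"type":"array","items":{"type":"number"}},"twist":{"type":"array","items":{"type":"number"}},"jaw":{"type":"number"}}}}},"required":["moves"]}

```bash
mkdir -p pics; python3 - <<'E'
from bench import *
import cv2
for n in("scene","top"):
    im=read_camera(n); cv2.imwrite(f"pics/{n}0.png",im[:,:,::-1])
    p=camera_params(n); print(n,p)
print(manip.sense())
E
```

```text
scene {'mtx': array([[518.4629786 ,   0.        , 330.74200909],
       [  0.        , 518.4629786 , 199.57748975],
       [  0.        ,   0.        ,   1.        ]]), 'cam_to_world': array([[-8.88265632e-01, -3.94134074e-01,  2.35886623e-01,
         8.73446309e+02],
       [ 4.59031204e-01, -7.43167375e-01,  4.86818865e-01,
         6.03405951e+02],
       [-1.65686601e-02,  5.40703787e-01,  8.41049876e-01,
         1.09198825e+03],
       [ 0.00000000e+00,  0.00000000e+00,  0.00000000e+00,
         1.00000000e+00]])}
top {'mtx': array([[479.96015607,   0.        , 321.93456171],
       [  0.        , 479.96015607, 200.99418687],
       [  0.        ,   0.        ,   1.        ]]), 'cam_to_world': array([[ 9.05859500e-03,  9.88984151e-01, -1.47744002e-01,
         4.15090045e+02],
       [-9.99950348e-01,  8.34553026e-03, -5.44555484e-03,
         3.61307420e+01],
       [-4.15256539e-03,  1.47785995e-01,  9.89010645e-01,
         1.23931359e+03],
       [ 0.00000000e+00,  0.00000000e+00,  0.00000000e+00,
         1.00000000e+00]])}
{'time_s': 0.1, 'joint_positions': array([ 1.18837219e+00,  3.51176882e-01,  1.65231015e+00, -5.22567224e-06,
        1.13911849e+00, -8.46107291e-02]), 'joint_velocities': array([-6.81755627e-05, -1.19827826e-03, -3.01139511e-03, -5.87921463e-04,
        1.60673877e-04, -8.10149603e-04]), 'effort': array([ 3.71446440e-04, -4.98025203e+01, -2.85706794e+01,  7.00092525e-02,
        2.38309189e-02,  1.07818155e-05]), 'ee_pos': array([161.26002363, 525.52299291, 218.1772482 ]), 'eef_rot': array([ 1.48355923e-01,  9.88933903e-01, -4.93240589e-04, -1.14881796e-04]), 'force': array([ 0.95162887, -0.07822201, -0.93513427]), 'torque': array([ 0.02880816, -0.00031145,  0.03995412]), 'opening': 0.9962867992243173}
```

View pics/scene0.png

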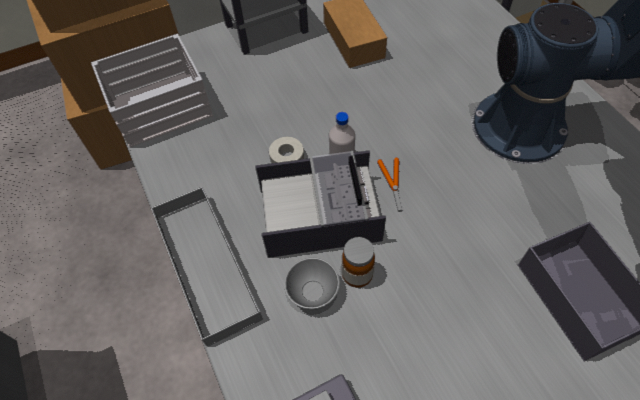

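View pics/top0.png

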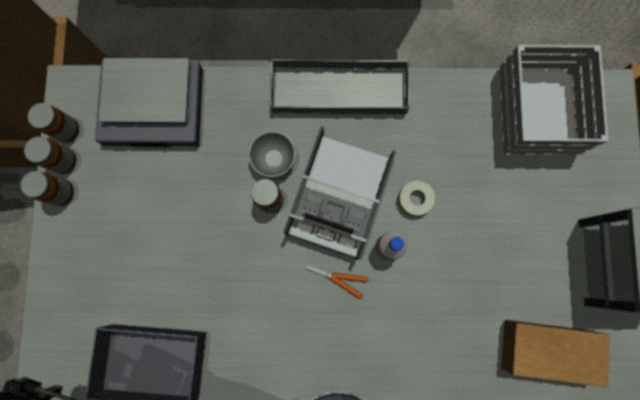

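The scene view shows the coder at about (320,200) with the guard forward. In the top view the coder is at about (335,195), with the jar to its left (267,195), the spray to its right (392,247) and the snips in front (340,278). I'll enlarge both.

```bash
cat > h.py <<'E'
from bench import *
import cv2, numpy as np
from scipy.spatial.transform import Rotation as R
def ray(n,u,v,z):
    p=camera_params(n);K=p["mtx"];T=p["cam_to_world"]
    d=T[:3,:3]@np.array([(u-K[0,2])/K[0,0],-(v-K[1,2])/K[1,1],-1]);o=T[:3,3]
    return o+d*(z-o[2])/d[2]
def proj(n,P):
    p=camera_params(n);K=p["mtx"];T=p["cam_to_world"]
    c=T[:3,:3].T@(np.asarray(P,float)-T[:3,3]); return np.array([K[0,2]+K[0,0]*c[0]/-c[2],K[1,2]-K[1,1]*c[1]/-c[2]])
def crop(n,f,x,y,w,h,s):
    im=read_camera(n)[y:y+h,x:x+w,::-1]; return cv2.resize(im,None,fx=s,fy=s,interpolation=cv2.INTER_CUBIC)
E
python3 - <<'E'
from h import *
a=crop("top",0,280,120,125,145,4)
b=crop("scene",0,255,140,140,120,4)
b=cv2.copyMakeBorder(b,0,100,0,0,0)[:580]; 
cv2.imwrite("pics/t1.png",a);cv2.imwrite("pics/s1.png",b)
E
```

```text
(no output)
```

View pics/t1.png

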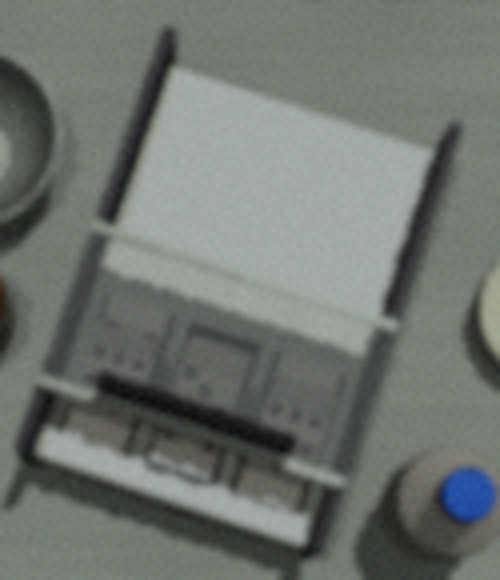

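View pics/s1.png

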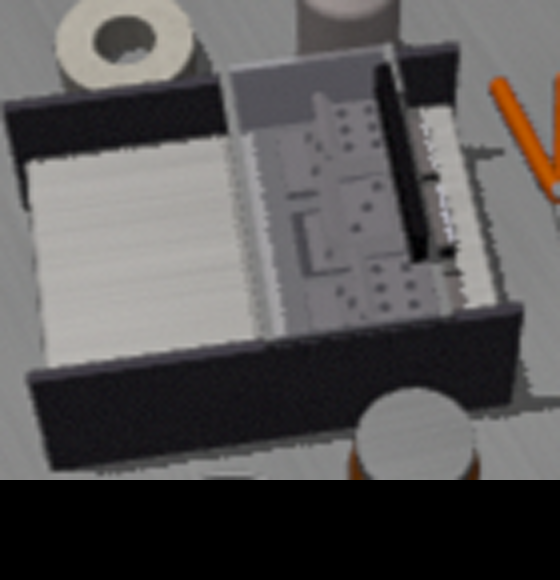

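```bash
cat >> h.py <<'E'
def tp(u,v,z): return ray("top",280+(u+.5)/4-.5,120+(v+.5)/4-.5,z)
def sp(u,v,z): return ray("scene",255+(u+.5)/4-.5,140+(v+.5)/4-.5,z)
E
python3 - <<'E'
from h import *
np.set_printoptions(precision=1,suppress=True)
g=np.array([tp(*p,116) for p in[(95,227),(395,325),(345,483),(40,380)]])
print(g,g.mean(0)); 
d=[g[0]-g[1],g[3]-g[2]]; print([np.degrees(np.arctan2(-v[0],v[1])) for v in d],[np.linalg.norm(v) for v in d],np.linalg.norm(g[0]-g[3]),np.linalg.norm(g[1]-g[2]))
h=[tp(100,378,146),tp(297,440,146)];print("handle",h,np.mean(h,0),np.degrees(np.arctan2(-(h[0]-h[1])[0],(h[0]-h[1])[1])))
w=[tp(168,32,110),tp(28,450,110),tp(455,127,110),tp(317,548,110)]
print("walls",w,[np.degrees(np.arctan2((a-b)[1],(a-b)[0])) for a,b in((w[0],w[1]),(w[2],w[3]))],np.mean(w,0))
# scene: wall top corners
s=[sp(5,105,110),sp(458,45,110),sp(30,378,110),sp(522,310,110)]
print("scene walls",s,[np.degrees(np.arctan2((b-a)[1],(b-a)[0])) for a,b in((s[1],s[0]),(s[3],s[2]))],np.mean(s,0))
s=[sp(385,65,146),sp(420,250,131)];print(s)
E
```

```text
[[641.9  87.1 116. ]
 [584.3 -91.2 116. ]
 [490.7 -61.2 116. ]
 [549.8 118.2 116. ]] [566.7  13.2 116. ]
[np.float64(-17.898499082048012), np.float64(-18.221365899991174)] [np.float64(187.36683543548548), np.float64(188.85454071376796)] 97.21688843939911 98.27345885923823
handle [array([547.6,  81.6, 146. ]), array([513. , -31.3, 146. ])] [530.3  25.1 146. ] -17.06122581117523
walls [array([764.4,  44.7, 110. ]), array([508.9, 124.9, 110. ]), array([ 706.4, -129.1,  110. ]), array([453. , -45.2, 110. ])] [np.float64(-17.41912839498664), np.float64(-18.315043973196648)] [608.2  -1.2 110. ]
scene walls [array([ 710.6, -131.6,  110. ]), array([453.3, -45. , 110. ]), array([770.1,  44.4, 110. ]), array([513.4, 131.8, 110. ])] [np.float64(-18.590321643227846), np.float64(-18.81018530860575)] [611.8  -0.1 110. ]
[array([512.7, -28.3, 146. ]), array([551. ,  82.8, 131. ])]
```

Yaw comes out near -18.2° and the origin near (546, 20). The guard starts about 22–24 mm back from fully forward. Tool x is -coder x and tool y is +coder y, so I'll approach to in front of the handle with the fingers shut.

Request:
{"name": "apply_moves", "arguments": {"moves": [{"slide": [-0.046, -0.036, 0], "twist": [0, 0, 0.02], "jaw": 0}, {"slide": [-0.046, -0.036, 0], "twist": [0, 0, 0], "jaw": 0}, {"slide": [-0.046, -0.036, 0], "twist": [0, 0, 0], "jaw": 0}, {"slide": [-0.046, -0.036, 0], "twist": [0, 0, 0], "jaw": 0}, {"slide": [-0.046, -0.036, 0], "twist": [0, 0, 0], "jaw": 0}, {"slide": [-0.046, -0.036, 0], "twist": [0, 0, 0], "jaw": 0}, {"slide": [-0.046, -0.036, 0], "twist": [0, 0, 0], "jaw": 0}, {"slide": [-0.046, -0.036, 0], "twist": [0, 0, 0], "jaw": 0}, {"slide": [-0.046, -0.036, 0], "twist": [0, 0, 0], "jaw": 0}, {"slide": [-0.046, -0.036, 0], "twist": [0, 0, 0], "jaw": 0}]}}

```text
time_s: 1.45
ee_pos: [494.8, 27.8, 218.6]
eef_rot: [0.156, 0.988, 0.001, 0.001]
force: [0.7, 0.5, 0.3]
opening: 0.012
```

```bash
cat >> h.py <<'E'
O=np.array([546,20.5]);YAW=np.radians(-18.2)
def st():
    s=manip.sense();c,q=np.cos(YAW),np.sin(YAW);M=np.array([[c,q],[-q,c]])
    r=R.from_quat(s["eef_rot"]).as_matrix();f=M@s["force"][:2]
    print("t",round(s["time_s"],2),"coder xyz",np.round(np.r_[M@(s["ee_pos"][:2]-O),s["ee_pos"][2]],1),"tool x yaw+180",np.round(np.degrees(np.arctan2(-r[1,0],-r[0,0])),2),"tilt",np.round(r[:2,2],3),"F",np.round(np.r_[f,s["force"][2]],1),"open",round(s["opening"],3))
E
python3 -c "
from h import *
st()"
```

```text
t 1.45 coder xyz [-50.9  -9.  218.6] tool x yaw+180 -17.9 tilt [0.002 0.001] F [0.5 0.7 0.3] open 0.012
```

Request:
{"name": "apply_moves", "arguments": {"moves": [{"slide": [0.004, 0.009, 0.04], "twist": [0, 0, 0.005], "jaw": 0}, {"slide": [0, 0, 0.04], "twist": [0, 0, 0], "jaw": 0}, {"slide": [0, 0, 0.012], "twist": [0, 0, 0], "jaw": 0}, {"slide": [-0.014, 0, 0], "twist": [0, 0, 0], "jaw": 0}, {"slide": [-0.014, 0, 0], "twist": [0, 0, 0], "jaw": 0}, {"slide": [-0.014, 0, 0], "twist": [0, 0, 0], "jaw": 0}, {"slide": [-0.014, 0, 0], "twist": [0, 0, 0], "jaw": 0}, {"slide": [-0.014, 0, 0], "twist": [0, 0, 0], "jaw": 0}, {"slide": [-0.014, 0, 0], "twist": [0, 0, 0], "jaw": 0}, {"slide": [-0.014, 0, 0], "twist": [0, 0, 0], "jaw": 0}]}}

```text
time_s: 2.7
ee_pos: [596.7, 1.3, 131.5]
eef_rot: [0.16, 0.987, 0.001, 0.003]
force: [-2.3, 0.2, -2.1]
opening: 0.006
```

```bash
python3 -c "
from h import *
st()"
```

```text
t 2.7 coder xyz [ 54.2  -2.4 131.5] tool x yaw+180 -18.47 tilt [0.006 0.001] F [-2.2 -0.5 -2.1] open 0.006
```

Request:
{"name": "apply_moves", "arguments": {"moves": [{"slide": [-0.007, 0.001, 0.003], "twist": [0, 0, -0.005], "jaw": 0}, {"slide": [-0.005, 0, 0], "twist": [0, 0, 0], "jaw": 0}, {"slide": [-0.004, 0, 0], "twist": [0, 0, 0], "jaw": 0}, {"slide": [-0.003, 0, 0], "twist": [0, 0, 0], "jaw": 0}, {"slide": [-0.003, 0, 0], "twist": [0, 0, 0], "jaw": 0}]}}

```text
time_s: 3.32
ee_pos: [611.4, -2.4, 130.1]
eef_rot: [0.158, 0.987, 0.002, -0.008]
force: [-19.2, 4.1, 10.9]
opening: 0.003
```

```bash
python3 -c "
from h import *
st()"
```

```text
t 3.33 coder xyz [ 69.2  -1.3 130.1] tool x yaw+180 -18.15 tilt [-0.015  0.005] F [-19.5  -2.1  10.9] open 0.003
```

Request:
{"name": "apply_moves", "arguments": {"moves": [{"slide": [0.002, 0, 0], "twist": [0, 0, 0], "jaw": 0}, {"slide": [0.03, 0, -0.03], "twist": [0, 0, 0], "jaw": 0}, {"slide": [0.045, 0, -0.04], "twist": [0, 0, 0], "jaw": 0}, {"slide": [0.06, 0, 0], "twist": [0, 0, 0], "jaw": 0}, {"slide": [0.06, 0, 0], "twist": [0, 0, 0], "jaw": 0}, {"slide": [0.04, 0, 0], "twist": [0, 0, 0], "jaw": 0}]}}

```text
time_s: 4.08
ee_pos: [385.1, 72.3, 207.2]
eef_rot: [0.158, 0.987, 0.002, -0.003]
force: [-0.1, -0.2, 0.7]
opening: 0.004
```

```bash
python3 - <<'E'
from h import *
st()
a=crop("top",0,280,120,115,145,4)
b=crop("scene",0,265,140,135,115,5)
cv2.imwrite("pics/t2.png",a);cv2.imwrite("pics/s2.png",b)
E
```

```text
t 4.08 coder xyz [-169.    -1.   207.2] tool x yaw+180 -18.2 tilt [-0.005  0.006] F [-0.1 -0.2  0.7] open 0.004
```

View pics/s2.png

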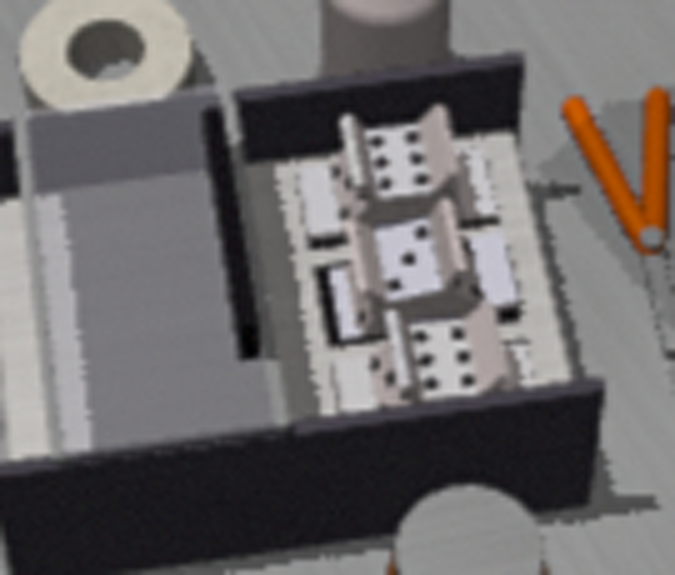

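View pics/t2.png

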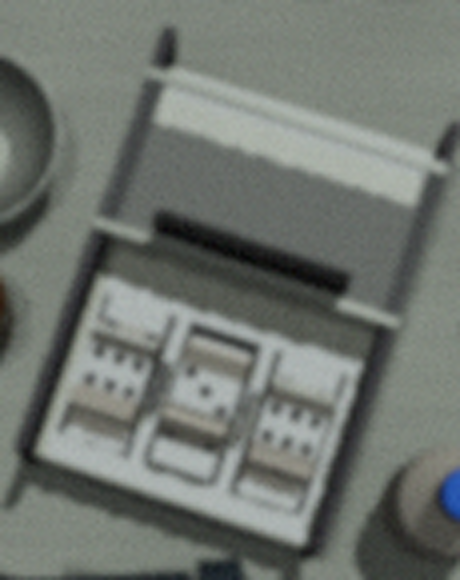

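Left shows six, the middle three and the right six, each a bit off level. The guard's handle is at the rear. I'll project the fin tips to get the current angles.

```bash
sed -i 's/^O=.*;YAW/O=np.array([543.3,21.0]);YAW/' h.py
cat >> h.py <<'E'
def W(x,y,z):
    c,q=np.cos(YAW),np.sin(YAW); return np.array([O[0]+c*x-q*y,O[1]+q*x+c*y,z])
def overlay(n,x,y,s,im,angs):
    # angs: dict axle_y -> list of fin angles (deg, + = rear)
    for ay,fs in angs.items():
        for k,f in enumerate(fs):
            t=np.radians(f)
            for r,col in((46,(0,0,255)),(27.2/np.cos(np.pi/6),(0,200,0))):
                p=[((proj(n,W(r*np.sin(t),ay+d,62+r*np.cos(t)))-[x,y]+.5)*s-.5) for d in(20,-20)]
                cv2.line(im,*[tuple(int(round(v)) for v in q) for q in p],col,1)
E
python3 - <<'E'
from h import *
np.set_printoptions(precision=0,suppress=True)
for ay in(56,0,-56):
  for f in range(-50,51,10):
    t=np.radians(f);o=[]
    for n,x,y,s in(("scene",265,140,5),("top",280,120,4)):
      for d in(20,-20): o.append((proj(n,W(46*np.sin(t),ay+d,62+46*np.cos(t)))-[x,y]+.5)*s-.5)
    print(ay,f,*o)
E
```

```text
56 -50 [530. 380.] [512. 306.] [ 66. 412.] [129. 433.]
56 -40 [518. 375.] [500. 301.] [ 68. 402.] [131. 423.]
56 -30 [504. 372.] [487. 298.] [ 71. 391.] [135. 412.]
56 -20 [488. 370.] [471. 296.] [ 75. 379.] [139. 400.]
56 -10 [471. 371.] [454. 296.] [ 79. 366.] [143. 387.]
56 0 [453. 372.] [437. 298.] [ 83. 353.] [147. 375.]
56 10 [435. 376.] [419. 301.] [ 88. 341.] [152. 362.]
56 20 [418. 381.] [403. 306.] [ 92. 329.] [156. 350.]
56 30 [402. 387.] [387. 312.] [ 97. 318.] [160. 340.]
56 40 [387. 394.] [372. 320.] [100. 309.] [163. 330.]
56 50 [375. 403.] [360. 328.] [104. 302.] [166. 323.]
0 -50 [505. 277.] [489. 207.] [154. 442.] [217. 463.]
0 -40 [494. 272.] [477. 202.] [157. 432.] [220. 453.]
0 -30 [480. 269.] [464. 198.] [160. 421.] [224. 442.]
0 -20 [464. 267.] [448. 196.] [164. 409.] [228. 430.]
0 -10 [448. 267.] [432. 196.] [168. 396.] [232. 417.]
0 0 [431. 268.] [415. 197.] [173. 383.] [237. 405.]
0 10 [413. 272.] [398. 201.] [177. 371.] [241. 392.]
0 20 [396. 277.] [382. 205.] [181. 359.] [245. 380.]
0 30 [381. 283.] [366. 212.] [185. 348.] [249. 369.]
0 40 [367. 290.] [352. 219.] [189. 339.] [252. 360.]
0 50 [354. 299.] [340. 228.] [191. 331.] [254. 352.]
-56 -50 [482. 179.] [466. 113.] [243. 472.] [306. 493.]
-56 -40 [471. 174.] [455. 107.] [246. 462.] [310. 484.]
-56 -30 [457. 170.] [442. 103.] [250. 451.] [314. 473.]
-56 -20 [442. 168.] [427. 101.] [254. 439.] [318. 460.]
-56 -10 [426. 168.] [411. 101.] [258. 426.] [322. 448.]
-56 0 [409. 170.] [394. 102.] [262. 413.] [327. 435.]
-56 10 [392. 173.] [378. 105.] [267. 401.] [331. 422.]
-56 20 [376. 178.] [362. 110.] [270. 389.] [335. 410.]
-56 30 [360. 184.] [347. 116.] [274. 378.] [338. 399.]
-56 40 [347. 192.] [333. 124.] [277. 369.] [341. 390.]
-56 50 [335. 200.] [322. 133.] [280. 361.] [343. 382.]
```

Request:
{"name": "apply_moves", "arguments": {"moves": [{"slide": [-0.055, 0, 0], "twist": [0, 0, 0], "jaw": 0}, {"slide": [-0.055, 0, 0], "twist": [0, 0, 0], "jaw": 0}, {"slide": [-0.055, 0, 0], "twist": [0, 0, 0], "jaw": 0}, {"slide": [-0.044, 0, 0.01], "twist": [0, 0, 0], "jaw": 0}, {"slide": [-0.005, 0, 0.035], "twist": [0, 0, 0], "jaw": 0}, {"slide": [0, 0, 0.035], "twist": [0, 0, 0], "jaw": 0}, {"slide": [0, 0, 0], "twist": [0, 0, 0], "jaw": 0}]}}

```text
time_s: 5.05
ee_pos: [602.6, 1.8, 126.9]
eef_rot: [0.157, 0.988, 0.003, 0.005]
force: [0.4, -0.7, 0.1]
opening: 0.006
```

```bash
python3 - <<'E'
from h import *
st()
print("spray",ray("top",396.5,243.5,170),"right axle",W(0,-56,62),"jar",ray("top",267,190,120),"left axle",W(0,56,62))
E
```

```text
t 5.05 coder xyz [ 62.3   0.3 126.9] tool x yaw+180 -18.1 tilt [0.01  0.004] F [ 0.6 -0.6  0.1] open 0.006
spray [ 480.74301706 -124.5134846   170.        ] right axle [525.80924456 -32.19843489  62.        ] jar [607.51596677 172.57250706 120.        ] left axle [560.79075544  74.19843489  62.        ]
```

Request:
{"name": "apply_moves", "arguments": {"moves": [{"slide": [0.018, 0, 0], "twist": [0, -0.01, 0], "jaw": 0}, {"slide": [0, 0, 0.018], "twist": [0, 0, 0], "jaw": 0}, {"slide": [0, 0, 0.012], "twist": [0, 0, 0], "jaw": 0}, {"slide": [0, 0, 0], "twist": [0, 0, 0], "jaw": 0}]}}

```text
time_s: 5.55
ee_pos: [590.1, 6.6, 98.9]
eef_rot: [0.157, 0.987, 0.002, 0.013]
force: [0.7, -0.9, -0.1]
opening: 0.007
```

```bash
python3 -c "
from h import *
st()"
```

```text
t 5.55 coder xyz [48.9  0.9 98.9] tool x yaw+180 -18.11 tilt [0.027 0.   ] F [ 1.  -0.6 -0.1] open 0.007
```

Request:
{"name": "apply_moves", "arguments": {"moves": [{"slide": [0.004, 0, 0.005], "twist": [0, 0.025, 0], "jaw": 0}, {"slide": [0.008, 0, 0], "twist": [0, 0, 0], "jaw": 0}, {"slide": [0.008, 0, 0], "twist": [0, 0, 0], "jaw": 0}, {"slide": [0.008, 0, 0], "twist": [0, 0, 0], "jaw": 0}, {"slide": [0.008, 0, 0], "twist": [0, 0, 0], "jaw": 0}, {"slide": [0.006, 0, 0], "twist": [0, 0, 0], "jaw": 0}, {"slide": [0, 0, 0], "twist": [0, 0, 0], "jaw": 0}]}}

```text
time_s: 6.42
ee_pos: [553.1, 19.5, 97.0]
eef_rot: [0.157, 0.988, 0.005, 0.006]
force: [0.8, -0.3, 0.4]
opening: 0.003
```

```bash
python3 -c "
from h import *
st()"
```

```text
t 6.42 coder xyz [ 9.8  1.6 97. ] tool x yaw+180 -18.11 tilt [0.014 0.007] F [ 0.8 -0.   0.4] open 0.003
```

Request:
{"name": "apply_moves", "arguments": {"moves": [{"slide": [0.006, 0, 0.001], "twist": [0, 0.01, 0], "jaw": 0}, {"slide": [0.006, 0, 0], "twist": [0, 0, 0], "jaw": 0}, {"slide": [0.004, 0, 0], "twist": [0, 0, 0], "jaw": 0}, {"slide": [0, 0, 0], "twist": [0, 0, 0], "jaw": 0}]}}

```text
time_s: 6.92
ee_pos: [536.7, 24.8, 95.4]
eef_rot: [0.157, 0.988, 0.005, 0.001]
force: [1.3, -0.6, 1.3]
opening: 0.002
```

```bash
python3 -c "
from h import *
st()"
```

```text
t 6.92 coder xyz [-7.4  1.5 95.4] tool x yaw+180 -18.1 tilt [0.003 0.011] F [ 1.5 -0.2  1.3] open 0.002
```

Request:
{"name": "apply_moves", "arguments": {"moves": [{"slide": [0.0016, 0, 0], "twist": [0, 0, 0], "jaw": 0}, {"slide": [0, 0, 0], "twist": [0, 0, 0], "jaw": 0}]}}

```text
time_s: 7.18
ee_pos: [535.1, 25.3, 95.3]
eef_rot: [0.157, 0.988, 0.005, 0.001]
force: [1.4, -0.3, 0.5]
opening: 0.006
```

```bash
python3 -c "
from h import *
st()"
```

```text
t 7.17 coder xyz [-9.1  1.5 95.3] tool x yaw+180 -18.11 tilt [0.003 0.011] F [1.5 0.2 0.5] open 0.006
```

Request:
{"name": "apply_moves", "arguments": {"moves": [{"slide": [0, 0, -0.015], "twist": [0, 0, 0], "jaw": 0}, {"slide": [0, 0, -0.02], "twist": [0, 0, 0], "jaw": 0}, {"slide": [-0.02, 0.022, 0], "twist": [0, 0, 0], "jaw": 0}, {"slide": [-0.02, 0.022, 0], "twist": [0, 0, 0], "jaw": 0}, {"slide": [-0.008, 0.008, 0], "twist": [0, 0, 0], "jaw": 0}, {"slide": [0, 0, 0], "twist": [0, 0, 0], "jaw": 0}]}}

```text
time_s: 7.92
ee_pos: [595.9, 60.3, 135.3]
eef_rot: [0.157, 0.988, 0.005, -0.002]
force: [-0.3, 0.2, -0.2]
opening: 0.005
```

```bash
python3 -c "
from h import *
st()"
```

```text
t 7.92 coder xyz [ 37.7  53.7 135.3] tool x yaw+180 -18.12 tilt [-0.002  0.011] F [-0.3  0.1 -0.2] open 0.005
```

Request:
{"name": "apply_moves", "arguments": {"moves": [{"slide": [-0.004, 0.002, 0.018], "twist": [0, 0, 0], "jaw": 0}, {"slide": [0, 0, 0.016], "twist": [0, 0, 0], "jaw": 0}, {"slide": [0.004, 0, 0.003], "twist": [0, 0, 0], "jaw": 0}, {"slide": [0.009, 0, 0], "twist": [0, 0, 0], "jaw": 0}, {"slide": [0.009, 0, 0], "twist": [0, 0, 0], "jaw": 0}, {"slide": [0.009, 0, 0], "twist": [0, 0, 0], "jaw": 0}, {"slide": [0.008, 0, 0], "twist": [0, 0, 0], "jaw": 0}, {"slide": [0.004, 0, 0], "twist": [0, 0, 0], "jaw": 0}, {"slide": [0.002, 0, 0], "twist": [0, 0, 0], "jaw": 0}, {"slide": [0, 0, 0], "twist": [0, 0, 0], "jaw": 0}]}}

```text
time_s: 9.18
ee_pos: [554.0, 75.1, 96.9]
eef_rot: [0.158, 0.987, 0.005, -0.001]
force: [2.5, -0.1, -0.5]
opening: 0.008
```

```bash
python3 -c "
from h import *
st()"
```

```text
t 9.18 coder xyz [-6.7 54.8 96.9] tool x yaw+180 -18.16 tilt [0.    0.011] F [ 2.4  0.7 -0.5] open 0.008
```

Request:
{"name": "apply_moves", "arguments": {"moves": [{"slide": [0.003, 0, 0], "twist": [0, 0, 0], "jaw": 0}, {"slide": [0, 0, 0], "twist": [0, 0, 0], "jaw": 0}]}}

```text
time_s: 9.43
ee_pos: [551.0, 76.1, 96.8]
eef_rot: [0.158, 0.987, 0.005, -0.001]
force: [1.3, -0.2, 0.9]
opening: 0.008
```

```bash
python3 -c "
from h import *
st()"
```

```text
t 9.43 coder xyz [-9.9 54.7 96.8] tool x yaw+180 -18.17 tilt [-0.     0.011] F [1.3 0.2 0.9] open 0.008
```

Request:
{"name": "apply_moves", "arguments": {"moves": [{"slide": [0, 0, -0.015], "twist": [0, 0, 0], "jaw": 0}, {"slide": [0, 0, -0.02], "twist": [0, 0, 0], "jaw": 0}, {"slide": [-0.018, -0.035, 0], "twist": [0, 0, 0], "jaw": 0}, {"slide": [-0.018, -0.035, 0], "twist": [0, 0, 0], "jaw": 0}, {"slide": [-0.012, -0.02, 0], "twist": [0, 0, 0], "jaw": 0}, {"slide": [0, -0.005, 0], "twist": [0, 0, 0], "jaw": 0}, {"slide": [0, 0, 0], "twist": [0, 0, 0], "jaw": 0}]}}

```text
time_s: 10.3
ee_pos: [565.6, -31.0, 136.4]
eef_rot: [0.157, 0.988, 0.006, -0.003]
force: [0.6, 0.5, 0.3]
opening: 0.005
```

```bash
python3 -c "
from h import *
st()"
```

```text
t 10.3 coder xyz [ 37.4 -42.4 136.4] tool x yaw+180 -18.11 tilt [-0.004  0.012] F [0.4 0.7 0.3] open 0.005
```

Request:
{"name": "apply_moves", "arguments": {"moves": [{"slide": [-0.005, -0.01, 0.005], "twist": [0, 0, 0], "jaw": 0}, {"slide": [0, 0, 0.018], "twist": [0, 0, 0], "jaw": 0}, {"slide": [0, 0, 0.014], "twist": [0, 0, 0], "jaw": 0}, {"slide": [0.006, 0, 0.002], "twist": [0, 0, 0], "jaw": 0}, {"slide": [0.01, 0, 0], "twist": [0, 0, 0], "jaw": 0}, {"slide": [0.01, 0, 0], "twist": [0, 0, 0], "jaw": 0}, {"slide": [0.01, 0, 0], "twist": [0, 0, 0], "jaw": 0}, {"slide": [0.008, 0, 0], "twist": [0, 0, 0], "jaw": 0}, {"slide": [0.004, 0, 0], "twist": [0, 0, 0], "jaw": 0}, {"slide": [0, 0, 0], "twist": [0, 0, 0], "jaw": 0}]}}

```text
time_s: 11.55
ee_pos: [519.1, -24.3, 95.8]
eef_rot: [0.156, 0.988, 0.006, -0.001]
force: [2.0, -0.7, -0.2]
opening: 0.005
```

```bash
python3 -c "
from h import *
st()"
```

```text
t 11.55 coder xyz [ -8.9 -50.6  95.8] tool x yaw+180 -17.96 tilt [-0.     0.011] F [ 2.1 -0.1 -0.2] open 0.005
```

Request:
{"name": "apply_moves", "arguments": {"moves": [{"slide": [0, 0, -0.015], "twist": [0, 0, 0], "jaw": 0}, {"slide": [0, 0, -0.02], "twist": [0, 0, 0], "jaw": 0}, {"slide": [-0.022, 0, 0], "twist": [0, 0, 0], "jaw": 0}, {"slide": [-0.022, -0.002, 0], "twist": [0, 0, 0], "jaw": 0}, {"slide": [-0.006, 0, 0], "twist": [0, 0, 0], "jaw": 0}, {"slide": [0, 0, 0], "twist": [0, 0, 0], "jaw": 0}]}}

```text
time_s: 12.3
ee_pos: [565.3, -41.9, 134.8]
eef_rot: [0.156, 0.988, 0.006, -0.004]
force: [0.5, 0.2, -0.8]
opening: 0.004
```

```bash
python3 -c "
from h import *
st()"
```

```text
t 12.3 coder xyz [ 40.5 -52.9 134.8] tool x yaw+180 -17.96 tilt [-0.005  0.013] F [ 0.4  0.4 -0.8] open 0.004
```

Request:
{"name": "apply_moves", "arguments": {"moves": [{"slide": [-0.002, 0, 0.005], "twist": [0, 0, 0.003], "jaw": 0}, {"slide": [0, 0, 0.018], "twist": [0, 0, 0], "jaw": 0}, {"slide": [0, 0, 0.013], "twist": [0, 0, 0], "jaw": 0}, {"slide": [0.006, 0, 0.001], "twist": [0, 0, 0], "jaw": 0}, {"slide": [0.01, 0, 0], "twist": [0, 0, 0], "jaw": 0}, {"slide": [0.01, 0, 0], "twist": [0, 0, 0], "jaw": 0}, {"slide": [0.01, 0, 0], "twist": [0, 0, 0], "jaw": 0}, {"slide": [0.007, 0, 0], "twist": [0, 0, 0], "jaw": 0}, {"slide": [0.004, 0, 0], "twist": [0, 0, 0], "jaw": 0}, {"slide": [0, 0, 0], "twist": [0, 0, 0], "jaw": 0}]}}

```text
time_s: 13.55
ee_pos: [518.7, -25.9, 96.5]
eef_rot: [0.157, 0.988, 0.006, -0.002]
force: [2.0, 0.2, 0.7]
opening: 0.003
```

```bash
python3 -c "
from h import *
st()"
```

```text
t 13.55 coder xyz [ -8.7 -52.2  96.5] tool x yaw+180 -18.11 tilt [-0.003  0.012] F [1.9 0.9 0.7] open 0.003
```

Request:
{"name": "apply_moves", "arguments": {"moves": [{"slide": [0.001, 0, 0], "twist": [0, 0, 0], "jaw": 0}, {"slide": [0, 0, 0], "twist": [0, 0, 0], "jaw": 0}, {"slide": [0, 0, -0.02], "twist": [0, 0, 0], "jaw": 0}, {"slide": [0, 0, -0.05], "twist": [0, 0, 0], "jaw": 0}, {"slide": [0.055, 0.01, -0.01], "twist": [0, 0, 0], "jaw": 0}, {"slide": [0.055, 0.01, 0], "twist": [0, 0, 0], "jaw": 0}, {"slide": [0.03, 0.01, 0], "twist": [0, 0, 0], "jaw": 0}, {"slide": [0, 0, 0], "twist": [0, 0, 0], "jaw": 0}]}}

```text
time_s: 14.55
ee_pos: [388.0, 47.5, 179.2]
eef_rot: [0.158, 0.987, 0.006, -0.007]
force: [0.9, -0.8, 0.5]
opening: 0.007
```

```bash
python3 - <<'E'
from h import *
st()
b=crop("scene",0,310,150,75,75,7);c=b.copy()
overlay("scene",310,150,7,c,{a:[30,-30] for a in(56,0,-56)})
b=np.vstack([b])[:, :]
t=crop("top",0,285,180,85,80,6)
o=t.copy(); overlay("top",285,180,6,o,{a:[30,-30] for a in(56,0,-56)})
cv2.imwrite("pics/s3.png",cv2.resize(np.hstack([b,c]),None,fx=.76,fy=.76,interpolation=cv2.INTER_AREA))
cv2.imwrite("pics/t3.png",cv2.resize(np.hstack([t,o]),None,fx=.78,fy=.78,interpolation=cv2.INTER_AREA))
E
```

```text
t 14.55 coder xyz [-155.8  -23.4  179.2] tool x yaw+180 -18.17 tilt [-0.012  0.014] F [ 1.1 -0.5  0.5] open 0.007
```

View pics/s3.png

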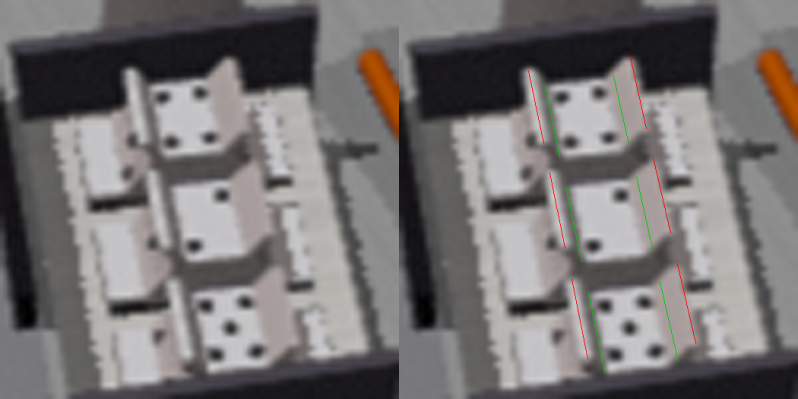

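View pics/t3.png

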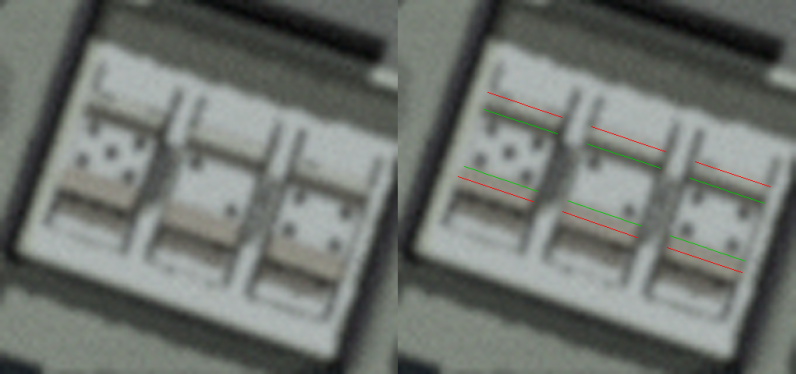

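The wheels read 5-2-4. To check that they are level, I'll rectify strips at fin-tip height and at handle height from both cameras, using the handle at x=80–90 as the reference.

```bash
cat > rect.py <<'E'
from h import *
def strip(n,im,z,y0,y1,rows=44,s=4,x0=-70,x1=110):
    xs=np.arange(x0,x1,1/s);ys=np.linspace(y1,y0,rows)
    P=np.array([[proj(n,W(x,y,z)) for x in(x0,x1)] for y in(y1,y0)]) # corner homography
    src=np.float32([[0,0],[len(xs)-1,0],[0,rows-1],[len(xs)-1,rows-1]]);H=cv2.getPerspectiveTransform(src,np.float32(P.reshape(4,2)))
    o=cv2.warpPerspective(im,H,(len(xs),rows),flags=cv2.INTER_CUBIC|cv2.WARP_INVERSE_MAP)
    return o
out=[]
for n in("top","scene"):
    im=read_camera(n)[:,:,::-1].copy()
    for z,a,b in((146,-50,50),(101.8,38,74),(101.8,-18,18),(101.8,-74,-38),(58,-26,-23)):
        o=strip(n,im,z,a,b)
        t=np.zeros((8,o.shape[1],3),np.uint8)
        for k in range(18): t[:, k*40]=255 if k!=7 else (0,0,255)
        if z==146: t[:4,600:640]=(0,255,255)
        elif z>60:
            for x in(-25.2,-20.8,20.8,25.2): t[:,int((x+70)*4)]=(0,255,255)
        out+=[t,o]
cv2.imwrite("pics/r1.png",np.vstack(out))
E
python3 rect.py
```

```text
(no output)
```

View pics/r1.png

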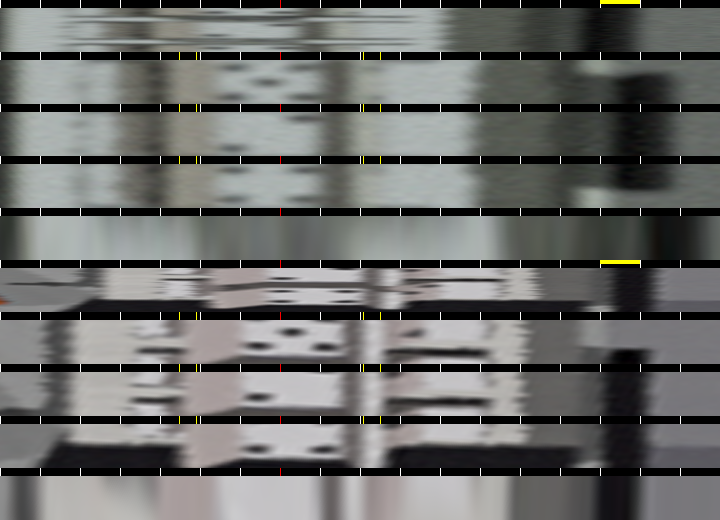

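Both views suggest each wheel sits about 3° too far forward. A contact on the rear fin will calibrate the finger width, so I'll nudge the wheels back with that.

Request:
{"name": "apply_moves", "arguments": {"moves": [{"slide": [-0.05, 0.008, 0], "twist": [0, 0.012, 0], "jaw": 0}, {"slide": [-0.05, 0.008, 0], "twist": [0, 0, 0], "jaw": 0}, {"slide": [-0.042, 0.006, 0], "twist": [0, 0, 0], "jaw": 0}, {"slide": [0, 0, 0.03], "twist": [0, 0, 0], "jaw": 0}, {"slide": [0, 0, 0.01], "twist": [0, 0, 0], "jaw": 0}, {"slide": [0, 0, 0], "twist": [0, 0, 0], "jaw": 0}]}}

```text
time_s: 15.5
ee_pos: [538.4, 19.1, 132.7]
eef_rot: [0.161, 0.987, 0.007, -0.014]
force: [0.1, -0.4, 0.6]
opening: 0.003
```

```bash
python3 -c "
from h import *
st()"
```

```text
t 15.5 coder xyz [ -4.   -3.4 132.7] tool x yaw+180 -18.51 tilt [-0.025  0.018] F [ 0.2 -0.4  0.6] open 0.003
```

Request:
{"name": "apply_moves", "arguments": {"moves": [{"slide": [-0.004, 0.003, 0.014], "twist": [0.018, -0.025, -0.005], "jaw": 0}, {"slide": [0, 0, 0.012], "twist": [0, 0, 0], "jaw": 0}, {"slide": [0, 0, 0.008], "twist": [0, 0, 0], "jaw": 0}, {"slide": [0, 0, 0], "twist": [0, 0, 0], "jaw": 0}]}}

```text
time_s: 16.0
ee_pos: [543.7, 20.3, 100.2]
eef_rot: [0.159, 0.987, -0.004, -0.001]
force: [0.1, 0.5, 0.7]
opening: -0.001
```

```bash
python3 -c "
from h import *
st()"
```

```text
t 16.0 coder xyz [  0.6  -0.5 100.2] tool x yaw+180 -18.24 tilt [-0.004 -0.007] F [-0.   0.5  0.7] open -0.001
```

Request:
{"name": "apply_moves", "arguments": {"moves": [{"slide": [-0.001, 0, 0.004], "twist": [0, 0, 0], "jaw": 0}, {"slide": [-0.001, 0, 0], "twist": [0, 0, 0], "jaw": 0}, {"slide": [-0.001, 0, 0], "twist": [0, 0, 0], "jaw": 0}]}}

```text
time_s: 16.38
ee_pos: [547.2, 19.1, 96.8]
eef_rot: [0.159, 0.987, -0.004, -0.001]
force: [0.1, -1.4, -0.0]
opening: 0.007
```

Request:
{"name": "apply_moves", "arguments": {"moves": [{"slide": [-0.001, 0, 0], "twist": [0, 0, 0], "jaw": 0}]}}

```text
time_s: 16.5
ee_pos: [548.2, 18.7, 96.9]
eef_rot: [0.159, 0.987, -0.004, -0.001]
force: [-1.1, -0.4, -0.3]
opening: 0.009
```

Request:
{"name": "apply_moves", "arguments": {"moves": [{"slide": [-0.001, 0, 0], "twist": [0, 0, 0], "jaw": 0}]}}

```text
time_s: 16.62
ee_pos: [549.3, 18.4, 97.1]
eef_rot: [0.159, 0.987, -0.004, -0.001]
force: [-0.4, 0.5, 1.1]
opening: 0.004
```

```bash
python3 -c "
from h import *
st()"
```

```text
t 16.62 coder xyz [ 6.5 -0.6 97.1] tool x yaw+180 -18.26 tilt [-0.002 -0.007] F [-0.5  0.4  1.1] open 0.004
```

Request:
{"name": "apply_moves", "arguments": {"moves": [{"slide": [-0.0008, 0, 0.0002], "twist": [0, 0, 0], "jaw": 0}]}}

```text
time_s: 16.75
ee_pos: [549.7, 18.2, 96.8]
eef_rot: [0.159, 0.987, -0.003, -0.001]
force: [-2.2, 1.3, 0.9]
opening: 0.006
```

Request:
{"name": "apply_moves", "arguments": {"moves": [{"slide": [-0.0008, 0, 0.0002], "twist": [0, 0, 0], "jaw": 0}]}}

```text
time_s: 16.88
ee_pos: [550.3, 18.1, 96.5]
eef_rot: [0.159, 0.987, -0.003, -0.002]
force: [-2.8, 0.1, 0.7]
opening: 0.004
```

Request:
{"name": "apply_moves", "arguments": {"moves": [{"slide": [-0.0008, 0, 0.0002], "twist": [0, 0, 0], "jaw": 0}]}}

```text
time_s: 17.0
ee_pos: [550.9, 17.9, 96.2]
eef_rot: [0.159, 0.987, -0.003, -0.002]
force: [-2.3, 1.5, 0.9]
opening: 0.004
```

```bash
python3 -c "
from h import *
st()"
```

```text
t 17.0 coder xyz [ 8.2 -0.6 96.2] tool x yaw+180 -18.26 tilt [-0.005 -0.006] F [-2.6  0.7  0.9] open 0.004
```

Finger half-width works out at about 8.75 mm, which confirms an offset of about -2.5°, now nearly corrected on the middle wheel. I'll finish that one, then do the left.

Request:
{"name": "apply_moves", "arguments": {"moves": [{"slide": [-0.0004, 0, 0], "twist": [0, 0, 0], "jaw": 0}, {"slide": [0.006, 0, 0], "twist": [0, 0, 0], "jaw": 0}, {"slide": [0, 0, -0.02], "twist": [0, 0, 0], "jaw": 0}, {"slide": [0, 0, -0.012], "twist": [0, 0, 0], "jaw": 0}, {"slide": [0, 0.025, 0], "twist": [0, 0, 0], "jaw": 0}, {"slide": [0, 0.023, 0], "twist": [0, 0, 0], "jaw": 0}, {"slide": [0, 0.003, 0], "twist": [0, 0, 0], "jaw": 0}, {"slide": [0, 0, 0], "twist": [0, 0, 0], "jaw": 0}]}}

```text
time_s: 18.0
ee_pos: [561.7, 68.7, 129.3]
eef_rot: [0.159, 0.987, -0.004, -0.0]
force: [0.1, 0.2, -0.5]
opening: 0.006
```

```bash
python3 -c "
from h import *
st()"
```

```text
t 18.0 coder xyz [  2.6  51.1 129.3] tool x yaw+180 -18.28 tilt [-0.002 -0.007] F [-0.   0.2 -0.5] open 0.006
```

Request:
{"name": "apply_moves", "arguments": {"moves": [{"slide": [0.001, 0.004, 0.012], "twist": [0, 0, 0], "jaw": 0}, {"slide": [0, 0, 0.012], "twist": [0, 0, 0], "jaw": 0}, {"slide": [0, 0, 0.005], "twist": [0, 0, 0], "jaw": 0}, {"slide": [-0.002, 0, 0.001], "twist": [0, 0, 0], "jaw": 0}, {"slide": [-0.002, 0, 0], "twist": [0, 0, 0], "jaw": 0}, {"slide": [-0.001, 0, 0], "twist": [0, 0, 0], "jaw": 0}]}}

```text
time_s: 18.75
ee_pos: [566.3, 69.5, 96.5]
eef_rot: [0.16, 0.987, -0.004, -0.001]
force: [-1.8, 0.7, -0.2]
opening: 0.002
```

```bash
python3 -c "
from h import *
st()"
```

```text
t 18.75 coder xyz [ 6.7 53.2 96.5] tool x yaw+180 -18.38 tilt [-0.003 -0.007] F [-1.9  0.1 -0.2] open 0.002
```

Request:
{"name": "apply_moves", "arguments": {"moves": [{"slide": [-0.001, 0, 0], "twist": [0, 0, 0], "jaw": 0}, {"slide": [-0.0009, 0, 0], "twist": [0, 0, 0], "jaw": 0}]}}

```text
time_s: 19.0
ee_pos: [567.2, 69.1, 96.3]
eef_rot: [0.16, 0.987, -0.004, -0.002]
force: [-3.0, 1.8, -0.9]
opening: 0.003
```

```bash
python3 -c "
from h import *
st()"
```

```text
t 19.0 coder xyz [ 7.7 53.2 96.3] tool x yaw+180 -18.38 tilt [-0.005 -0.007] F [-3.4  0.8 -0.9] open 0.003
```

Request:
{"name": "apply_moves", "arguments": {"moves": [{"slide": [0.006, 0, 0], "twist": [0, 0, 0], "jaw": 0}, {"slide": [0, 0, -0.02], "twist": [0, 0, 0], "jaw": 0}, {"slide": [0, 0, -0.012], "twist": [0, 0, 0], "jaw": 0}, {"slide": [0, -0.035, 0], "twist": [0, 0, 0], "jaw": 0}, {"slide": [0, -0.035, 0], "twist": [0, 0, 0], "jaw": 0}, {"slide": [0, -0.025, 0], "twist": [0, 0, 0], "jaw": 0}, {"slide": [0, -0.005, 0], "twist": [0, 0, 0.002], "jaw": 0}, {"slide": [0, 0, 0], "twist": [0, 0, 0], "jaw": 0}]}}

```text
time_s: 20.0
ee_pos: [530.3, -25.3, 131.8]
eef_rot: [0.16, 0.987, -0.004, 0.001]
force: [0.4, -0.6, -0.4]
opening: 0.005
```

```bash
python3 -c "
from h import *
st()"
```

```text
t 20.0 coder xyz [  2.1 -48.1 131.8] tool x yaw+180 -18.44 tilt [ 0.001 -0.008] F [ 0.5 -0.4 -0.4] open 0.005
```

Request:
{"name": "apply_moves", "arguments": {"moves": [{"slide": [0.001, -0.004, 0.013], "twist": [0, 0, -0.004], "jaw": 0}, {"slide": [0, 0, 0.013], "twist": [0, 0, 0], "jaw": 0}, {"slide": [0, 0, 0.006], "twist": [0, 0, 0], "jaw": 0}, {"slide": [-0.002, 0, 0.001], "twist": [0, 0, 0], "jaw": 0}, {"slide": [-0.002, 0, 0], "twist": [0, 0, 0], "jaw": 0}, {"slide": [-0.0012, 0, 0], "twist": [0, 0, 0], "jaw": 0}, {"slide": [-0.0012, 0, 0], "twist": [0, 0, 0], "jaw": 0}]}}

```text
time_s: 20.88
ee_pos: [534.2, -29.2, 95.7]
eef_rot: [0.157, 0.988, -0.004, 0.0]
force: [-2.3, 0.6, -0.6]
opening: 0.007
```

```bash
python3 -c "
from h import *
st()"
```

```text
t 20.88 coder xyz [  7.  -50.5  95.7] tool x yaw+180 -18.06 tilt [-0.001 -0.007] F [-2.4 -0.2 -0.6] open 0.007
```

Request:
{"name": "apply_moves", "arguments": {"moves": [{"slide": [-0.001, 0, 0], "twist": [0, 0, 0], "jaw": 0}, {"slide": [-0.0006, 0, 0], "twist": [0, 0, 0], "jaw": 0}]}}

```text
time_s: 21.12
ee_pos: [535.0, -29.5, 95.5]
eef_rot: [0.157, 0.988, -0.004, -0.001]
force: [-2.8, 1.1, -0.4]
opening: 0.009
```

```bash
python3 -c "
from h import *
st()"
```

```text
t 21.12 coder xyz [  7.9 -50.5  95.5] tool x yaw+180 -18.06 tilt [-0.003 -0.007] F [-3.   0.2 -0.4] open 0.009
```

Request:
{"name": "apply_moves", "arguments": {"moves": [{"slide": [0.006, 0, 0], "twist": [0, 0, 0], "jaw": 0}, {"slide": [0, 0, -0.03], "twist": [0, 0, 0], "jaw": 0}, {"slide": [0, 0, -0.04], "twist": [0, 0, 0], "jaw": 0}, {"slide": [0, 0.01, -0.01], "twist": [0, 0, 0], "jaw": 0}, {"slide": [-0.035, 0.015, 0], "twist": [0, 0, 0], "jaw": 0}, {"slide": [-0.04, 0.015, 0], "twist": [0, 0, 0], "jaw": 0}, {"slide": [-0.035, 0.01, 0], "twist": [0, 0, 0], "jaw": 0}, {"slide": [0, 0, 0], "twist": [0, 0, 0], "jaw": 0}]}}

```text
time_s: 22.12
ee_pos: [653.2, -11.2, 176.2]
eef_rot: [0.157, 0.988, -0.004, 0.002]
force: [-0.1, -0.3, -0.7]
opening: 0.004
```

```bash
python3 -c "
from h import *
st()"
```

```text
t 22.12 coder xyz [114.5   3.7 176.2] tool x yaw+180 -18.05 tilt [ 0.002 -0.008] F [-0.1 -0.3 -0.7] open 0.004
```

```bash
sed -i 's/r1.png/r2.png/' rect.py; python3 rect.py
```

```text
(no output)
```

View pics/r2.png

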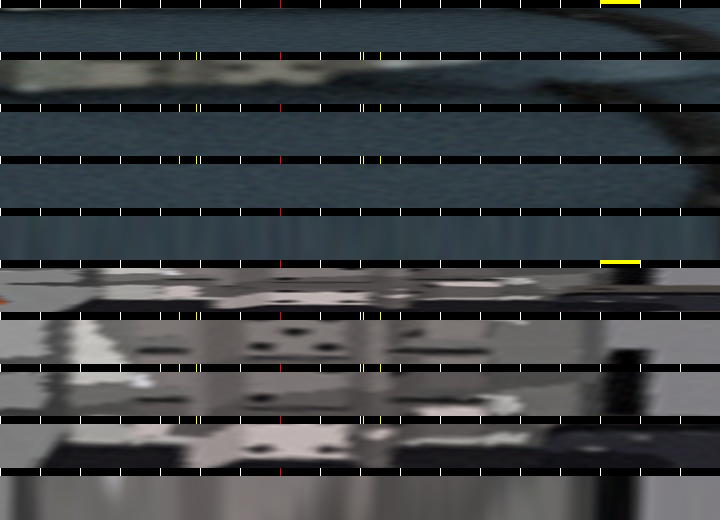

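The top view is blocked by the arm. In the scene view the fins have shifted rearward by the intended amount, about 1.5 mm. Next I'll lower behind the handle and close the guard.

Request:
{"name": "apply_moves", "arguments": {"moves": [{"slide": [-0.002, -0.003, 0.03], "twist": [0, 0, 0.002], "jaw": 0}, {"slide": [0, 0, 0.015], "twist": [0, 0, 0], "jaw": 0}, {"slide": [0.008, 0, 0], "twist": [0, 0, 0], "jaw": 0}, {"slide": [0.012, 0, 0], "twist": [0, 0, 0], "jaw": 0}, {"slide": [0.014, 0, 0], "twist": [0, 0, 0], "jaw": 0}, {"slide": [0.014, 0, 0], "twist": [0, 0, 0], "jaw": 0}, {"slide": [0.014, 0, 0], "twist": [0, 0, 0], "jaw": 0}, {"slide": [0.014, 0, 0], "twist": [0, 0, 0], "jaw": 0}, {"slide": [0.014, 0, 0], "twist": [0, 0, 0], "jaw": 0}, {"slide": [0, 0, 0], "twist": [0, 0, 0], "jaw": 0}]}}

```text
time_s: 23.48
ee_pos: [561.4, 15.7, 137.3]
eef_rot: [0.157, 0.987, -0.003, 0.008]
force: [0.5, -0.4, 0.4]
opening: 0.003
```

```bash
python3 -c "
from h import *
st()"
```

```text
t 23.48 coder xyz [ 18.9   0.6 137.3] tool x yaw+180 -18.11 tilt [ 0.015 -0.009] F [ 0.6 -0.2  0.4] open 0.003
```

Request:
{"name": "apply_moves", "arguments": {"moves": [{"slide": [0.008, 0, 0.006], "twist": [0, 0.012, 0], "jaw": 0}, {"slide": [0.01, 0, 0.002], "twist": [0, 0, 0], "jaw": 0}, {"slide": [0.01, 0, 0], "twist": [0, 0, 0], "jaw": 0}, {"slide": [0.006, 0, 0], "twist": [0, 0, 0], "jaw": 0}, {"slide": [0.004, 0, 0], "twist": [0, 0, 0], "jaw": 0}, {"slide": [0.003, 0, 0], "twist": [0, 0, 0], "jaw": 0}]}}

```text
time_s: 24.22
ee_pos: [521.7, 29.0, 129.9]
eef_rot: [0.157, 0.988, -0.002, 0.004]
force: [1.7, 0.2, 0.7]
opening: 0.007
```

```bash
python3 -c "
from h import *
st()"
```

```text
t 24.23 coder xyz [-23.    0.9 129.9] tool x yaw+180 -18.12 tilt [ 0.007 -0.005] F [1.5 0.7 0.7] open 0.007
```

Request:
{"name": "apply_moves", "arguments": {"moves": [{"slide": [0.002, 0, 0], "twist": [0, 0, 0], "jaw": 0}, {"slide": [0.002, 0, 0], "twist": [0, 0, 0], "jaw": 0}, {"slide": [0.002, 0, 0], "twist": [0, 0, 0], "jaw": 0}]}}

```text
time_s: 24.6
ee_pos: [520.2, 29.5, 130.1]
eef_rot: [0.157, 0.987, -0.002, 0.01]
force: [14.0, -4.8, -9.3]
opening: -0.002
```

```bash
python3 -c "
from h import *
st()"
```

```text
t 24.6 coder xyz [-24.6   0.9 130.1] tool x yaw+180 -18.11 tilt [ 0.018 -0.008] F [14.8 -0.1 -9.3] open -0.002
```

Request:
{"name": "apply_moves", "arguments": {"moves": [{"slide": [-0.006, 0, 0], "twist": [0, 0, 0], "jaw": 0}, {"slide": [-0.01, 0, -0.005], "twist": [0, 0, 0], "jaw": 0}, {"slide": [0, 0, -0.05], "twist": [0, 0, 0], "jaw": 0}, {"slide": [0, 0, -0.04], "twist": [0, 0, 0], "jaw": 0}, {"slide": [0.055, 0, 0], "twist": [0, 0, 0], "jaw": 0}, {"slide": [0.055, 0, 0], "twist": [0, 0, 0], "jaw": 0}, {"slide": [0.055, 0, 0], "twist": [0, 0, 0], "jaw": 0}, {"slide": [0.03, 0, 0], "twist": [0, 0, 0], "jaw": 0}, {"slide": [0, 0, 0], "twist": [0, 0, 0], "jaw": 0}]}}

```text
time_s: 25.72
ee_pos: [344.6, 86.6, 226.6]
eef_rot: [0.158, 0.987, -0.002, 0.007]
force: [0.5, 0.7, 0.2]
opening: 0.007
```

```bash
python3 - <<'E'
from h import *
st()
b=crop("scene",0,250,130,165,180,3)
t=crop("top",0,240,120,200,185,3)[:540]
b=cv2.copyMakeBorder(b[:540],0,540-min(540,b.shape[0]),0,0,0);t=cv2.copyMakeBorder(t,0,540-t.shape[0],0,0,0)
cv2.imwrite("pics/f.png",cv2.resize(np.hstack([b,t]),(790,int(540*790/(b.shape[1]+t.shape[1])))))
E
```

```text
t 25.73 coder xyz [-2.093e+02  2.000e-01  2.266e+02] tool x yaw+180 -18.16 tilt [ 0.013 -0.007] F [0.3 0.8 0.2] open 0.007
```

View pics/f.png

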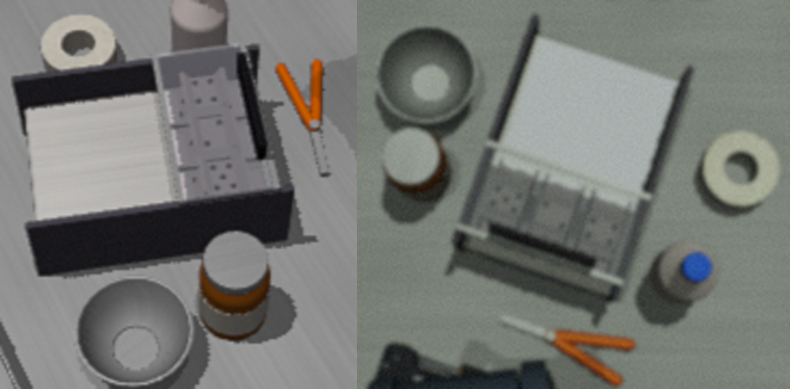

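The guard is fully forward, 5-2-4 shows through it, and the bystanders stand where they were. I'm handing in.

```bash
python3 -c "
from bench import *
print(finish_job())"
```

```text
the job is handed in; nothing more can be done
None
```

The batch coder is set to 5-2-4, with the guard fully forward over the wheels again. I handed the job in at about 26 s of the 72 s limit.

- **Guard:** it did not start fully forward; the images put it about 22–24 mm back. I pushed it back to its stop (about 19 N) and, after setting the wheels, forward to its front stop (about 15 N).
- **Wheels:** they started at 6-3-6. I rolled the left and middle wheels one flat each toward the front and the right wheel two. The first check showed all three about 3° too far forward, so I pushed each back by about that much.
- **Remaining tilt:** the last contact readings put each wheel within about 2° of level. They disagree slightly with each other: the forward-stop contact suggests 1–2° still too far forward, most on the left wheel, and I left that as it was.
- **Last picture:** it shows 5-2-4 through the closed guard, the spray, jar, bowl, snips and tag roll where they stood, and the arm clear of everything. The check before closing relied on the scene camera only, because the arm blocked the top view.

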